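# Index the reaming jig's swing arm over the brass bushing

### The arm

A 6-joint arm with a two-finger parallel gripper is mounted at the origin on a cart in front of the work surface, level with it; the furniture and walls round the work are solid. World frame = base frame: x ahead of the robot, y to its left, z up, the work surface at z = 0. Lengths are in mm, angles in degrees, forces in N, time in s.
With the tool pointing down it reaches from about 300 to 850 mm from the base axis. Payload 4.2 kg.
Tool frame: the origin (TCP) lies on the centre line of the jaws, within the pads' length; the fingertips stand 14 mm ahead of it and the grasp point (between the pads) lies 5 mm behind it (env.finger_overhang is the z of the fingertips in the tool frame, in mm); z points along the fingers, y is the line along which they close (so a half turn about z gives the same grasp; the last joint's range is limited). The gripper opens to 91 mm and grips with 3 to 60 N. Pads are 32 mm wide; open, the fingers measure 118 mm over their backs; the gripper's body (76 mm by 178 mm) begins 60 mm behind the grasp point.
Start: joints at [66.234, 18.312, 89.639, -0, 72.044, -1.146], TCP at [221.163, 530.785, 193.976] pointing down, gripper open.
Joint ranges: [-177.97, 177.97], [-48.28, 115.42], [12.27, 149.76], [-77.06, 257.06], [2.81, 150.46], [-146.56, 146.56]. Speed limits (degrees/s): [147.25, 147.25, 180, 180, 180, 180].

### API

Orientations are given as [roll, pitch, yaw] about the fixed x, y, z axes, in that order (R = Rz(yaw) Ry(pitch) Rx(roll)).
In Python, from workcell import sensors, viewer, env gives the robot as it stands. The module is installed in compiled form; this text tells all that it offers.
- The arm moves only by the tool step_arm, never from a script. Its argument "plan" is one flat list of numbers, 6 for each row, row after row: the shift along the tool's x, y, z in cm, then the turn, a rotation vector about the tool's x, y, z in rad. In form: [x, y, z, wx, wy, wz, x, y, z, wx, wy, wz, ...]. A call has 1 to 5 rows; each row shifts and turns the commanded pose from where the row before left it, along the tool's axes as they then stand; what a row does not reach is not made up. A row lasts 1/12 s, in which the tool goes at most 41.7 mm and 7.16 degrees, less where a joint would pass 70% of its speed; a pose out of reach is approached as far as the arm can. A call is refused whole if a number of a shift passes 4.17 or a number of a turn 0.125, either way. A call with a gripper value outside its range is refused whole. "hand" is the finger opening in cm, from 0 to 9.12, set as the call begins (left out, the last holds). The fingers move at their own pace and stop on an object; "newtons" is the grip in N (left out, the last holds). Time passes only in rows, so rows that do not move let the fingers close. It gives the time, the measured TCP pose, the force, the opening and the grip force at its end, in the units of the state.
- sensors.state(): the state, without advancing time (a new reading comes with each control period).
- viewer.grab_frame(name): name is "scene" or "top" or "wrist"; returns a dict with "img" (420x560x3 uint8, red, green, blue), "fx", "fy", "cx", "cy" (pixels), "k1" (the pictures are not rectified: a ray, as slopes to the right and down, at radius r is drawn at 1 + k1 r^2 times it, then the intrinsics apply), "position" and "attitude" of the camera in the world. Camera axes: x right, y down, z forward; pixel columns grow to the right and rows downward; lengths in mm; the calibration is good to about 2 mm. A picture is of the moment at which its call begins. There is no depth.
- env.job_done(): hands the job in; it is judged then, once.
Trained networks look in a picture, given as the dict that the camera call returned (one of the last four; its "shot" number tells which), for a name from the list of things; names that differ only in an ending like _2 or _b are one class to them, and where a whole thing is asked for, a point or a joint stands for the part that bears it (a point fixed in the world has none). Each returns a list of dicts, best first, with "score" (0 to 1); they miss things now and then, are a little off and sometimes report something else, mostly with a low value. They report only what shows in the picture. A call takes as long as a camera call. They do not tell look-alikes from the thing itself.
- viewer.boxes_of(name, picture): "location" ([column, row] in pixels, amid what is visible of it).
- viewer.pinpoint(name, picture): "location" ([column, row] in pixels: a listed point, or the origin of a listed thing).
The state is a dict: "time_s": time; "qpos": joint angles; "qvel": joint speeds; "effort": joint torques, N m; "ee_pos": TCP position; "ee_rot": TCP orientation; "force": force on the tool from outside, world axes, zero at the start; "torque": the same for the moment, N m; "gripper_width": finger opening in mm; "gripper_force": force on a finger pad.
Only numpy, scipy, OpenCV 4.12 (cv2) and the standard library are available. Lean on these libraries where they do the work, as an engineer would, in place of code of your own. Each camera call takes 0.05 s, during which the arm holds its last target. There are 200 camera calls.

### The job

The reaming jig's swing arm is parked in the middle hole of its index plate. Hook a fingertip under the pull ring, lift the spring pin out, swing the arm the one hole that brings its guide sleeve over the nest with the brass bushing, and let the pin drop fully home in that hole; then take the finger out of the ring. Only hook the ring, gently: do not pinch or force it, and leave the bushing, the die ring and the things beside the jig where they are.

Things in the scene. Friction and masses are not known exactly. Their poses are not given: they have to be found in the camera images.
- jig: fixed reaming jig: fan-shaped grey steel base plate 247 x 218 x 12 mm, narrow at the pivot end, and above it on pillars a steel index plate, a sector 163 to 197 mm from the pivot axis, top 52 mm above the table, with three 13 mm holes 20 degrees apart. Origin on the table under the pivot axis; x along the parked arm to the pivot (roughly the robot's left), y roughly to the robot, z up
- pivot (a point): point on the arm's vertical pivot axis, 55 mm above the table, at the jig's narrow left end
- swing_arm (a joint): swing of the dark steel arm (26 mm wide, from the pivot out to 199 mm, 55 to 67 mm above the table), rad: 0 = parked in the middle hole, along the jig's -x; +0.349 (20 degrees) = the near hole (free end swung to the jig's +y, the robot), -0.349 = the far hole. Seated it has 0.008 of play either way; unlocked it turns with light friction (1 N at the ring) and stays where left
- index_pin (a joint): lift of the spring index pin at the arm's free end, m: 0 = home, its round tip 10 mm down in a hole; 0.010 = tip on top of the index plate; 0.015 = stop. Lifting takes 6 to 9 N. Let go between two holes, its tip rides on the plate and it snaps down on reaching a hole. Its housing under the ring is 31 mm across, top 93 mm above the table
- pull_ring: steel ring on the index pin, rigid with it: inner diameter 46 mm, wire 7 mm. Origin at its centre, 126 mm above the table (pin home), 163 mm from the pivot axis. z: in its plane, to its top, which leans 40 degrees towards the pivot; x: the way a finger goes in, from the arm's free end towards the pivot, 40 degrees below level; y: level, as the jig's y. Over 35 N on it counts as pinching or forcing
- guide (a point): centre of the lower end of the steel guide sleeve (27 mm outside, 18 mm bore) in the arm's eye, 112 mm from the pivot axis, 51 mm above the table; top of sleeve at 74 mm
- bushing: brass bushing, a plain brass tube 36 mm across and 30 mm high, standing loose in one of the two nests (its top 46 mm above the table); origin at the centre of its underside
- die_ring: pale aluminium die ring, 68 mm across, 18 mm high, lying loose in the other nest (its top 38 mm above the table); origin at the centre of its underside
- parts_dish: empty round steel parts dish, 87 mm across, 24 mm high, on the table beyond the pivot end of the jig; bystander
- spanner: combination spanner, 143 x 25 x 6 mm, on the table beyond the pivot end of the jig; bystander
- star_knob: black star knob with brass insert, 48 mm, 26 mm high, on the table off the wide (right) end of the jig; bystander
- near_nest (a point): centre of the inner floor of the nest on the robot's side, 16 mm above the table: a round stepped nest of 75 mm, 112 mm from the pivot axis, 20 degrees from the parked arm; the near hole puts the guide over it
- far_nest (a point): the same for the nest on the far side, under the guide when the pin is in the far hole
- near_hole (a point): centre of the mouth of the index hole on the robot's side, 180 mm from the pivot axis, 52 mm above the table
- far_hole (a point): the same for the index hole on the far side
Not all that is in view belongs to the job. Of the things like the bushing, leave any that is orange or red; of the rest the smaller one is meant.

How it is judged (in metres and radians):
On the way:
1. the pin is drawn up out of the middle hole by a finger in the ring (value of joint index_pin above 0.008 m and contact force between the fingers and pull_ring above 1 N), for 0.1 s.
At the end, for the whole second after the job is handed in: the index pin is home (within 2 mm) in the hole next to the middle one on the bushing's side, the arm within 0.02 rad of 20 degrees and at rest, its guide within 6 mm of the bushing's axis seen from above; bushing and die ring within 6 mm, bystanders within 15 mm of where they were (value of joint index_pin below 0.002 m and (value of joint swing_arm between 0.329 and 0.369 rad or value of joint swing_arm between -0.369 and -0.329 rad) and horizontal distance between guide and bushing below 0.006 m and velocity of joint swing_arm between -0.02 and 0.02 rad/s and distance of each of bushing, die_ring from where it was at the start of the episode below 0.006 m and distance of each of parts_dish, spanner, star_knob from where it was at the start of the episode below 0.015 m); the robot touches nothing.
It fails at once if the bushing or the die ring is lifted or pushed out of place (more than 6 mm) (distance of any of bushing, die_ring from where it was at the start of the episode above 0.006 m).
It fails at once if a bystander is moved (more than 15 mm) (distance of any of parts_dish, spanner, star_knob from where it was at the start of the episode above 0.015 m).
It fails at once if the ring is pinched or forced (more than 35 N) (contact force between the fingers and pull_ring above 35 N).
It also fails if it takes over 48 s, if anything falls off the work surface, if the arm or the gripper's body presses on something with over 40 N, if the wrist force passes 120 N, or if a joint passes its speed limit or range.

## Working session

There is one attempt and no reset: what is moved stays moved. The work goes in short steps, Python scripts to look and compute and a tool call to move; the robot and the scene stay as the last step left them, time stands still between calls to the robot, and variables do not carry over. Pictures are saved under pics/ and viewed, at most 10 in all, crops included, and the job is handed in when it is done.

Besides the shell and the picture viewer there is one more tool, called in YAML: its name, and indented under it one key for each argument. step_arm: Moves the arm, as the interface text tells. Its arguments: {"type":"object","properties":{"plan":{"type":"array","items":{"type":"number"}},"hand":{"type":"number"},"newtons":{"type":"number"}},"required":["plan"]}

```bash
mkdir -p pics; cat > h.py <<'E'
import numpy as np, cv2
from scipy.spatial.transform import Rotation as R
from workcell import sensors, viewer, env
def cam(p):
    a=np.array(p["attitude"],float)
    Rm=a if a.shape==(3,3) else (R.from_euler('xyz',a,degrees=True).as_matrix() if a.size==3 else R.from_quat(a).as_matrix())
    return Rm,np.array(p["position"],float)
def ray(p,uv):
    d=np.array([(uv[0]-p["cx"])/p["fx"],(uv[1]-p["cy"])/p["fy"]]); s=d.copy()
    for _ in range(20): s=d/(1+p["k1"]*(s@s))
    Rm,t=cam(p); v=Rm@np.array([s[0],s[1],1]); return t,v/np.linalg.norm(v)
def atz(p,uv,z):
    t,v=ray(p,uv); return t+v*(z-t[2])/v[2]
def proj(p,X):
    Rm,t=cam(p); c=Rm.T@(np.array(X)-t); s=c[:2]/c[2]; s=s*(1+p["k1"]*(s@s))
    return np.array([p["cx"]+p["fx"]*s[0],p["cy"]+p["fy"]*s[1]])
E
python3 - <<'E'
from h import *
np.set_printoptions(precision=1,suppress=True)
Z=dict(pivot=55,guide=51,near_nest=16,far_nest=16,near_hole=52,far_hole=52,pull_ring=126,bushing=16,die_ring=20,parts_dish=0,star_knob=0,spanner=0)
for n in ["scene","top"]:
    p=viewer.grab_frame(n); cv2.imwrite(f"pics/{n}0.png",p["img"][:,:,::-1])
    print(n,p["attitude"],p["position"],p["fx"],p["k1"])
    for k,z in Z.items():
        for d in viewer.pinpoint(k,p)[:4]: print(k,np.round(d["score"],2),np.array(d["location"]),atz(p,d["location"],z))
print(sensors.state()); print(env.finger_overhang)
E
```

```text
scene [-127.8    1.1  -34. ] [  96.7 -931.1  867.9] 546.3624891585785 0.014891056170181402
pivot 0.67 [241.1 243.3] [547.8 -96.2  55. ]
guide 0.76 [275.2 271.9] [ 561.3 -215.1   51. ]
near_nest 0.94 [265.5 291.1] [ 530.8 -221.8   16. ]
near_nest 0.2 [231.4 230.9] [574.1  -2.4  16. ]
far_nest 0.77 [285.4 272.8] [ 598.3 -199.9   16. ]
near_hole 0.64 [273.6 302. ] [ 509.2 -286.6   52. ]
far_hole 0.97 [317.  269.3] [ 639.  -261.1   52. ]
pull_ring 0.7 [296.6 262.5] [ 568.6 -283.   126. ]
bushing 0.66 [357.6 271. ] [ 733.8 -287.9   16. ]
bushing 0.62 [335.2 249.1] [ 739.5 -201.5   16. ]
bushing 0.49 [286.5 271.5] [ 602.7 -197.9   16. ]
die_ring 0.84 [258.8 286.5] [ 524.4 -205.2   20. ]
parts_dish 0.9 [227.4 230.9] [574.9  20.9   0. ]
parts_dish 0.4 [292.7 259.7] [ 646.9 -159.9   -0. ]
star_knob 0.7 [344.9 315.1] [ 637.  -361.6   -0. ]
spanner 0.68 [190.9 249. ] [468.5  12.2   0. ]
top [-168.9   -0.   -89.3] [ 436.9 -121.2  967.2] 443.414226021558 -0.08572164733510214
pivot 0.71 [268.8 235.8] [ 548.3 -101.1   55. ]
guide 0.91 [325.3 229.4] [ 563.6 -218.6   51. ]
near_nest 0.96 [321.3 249.8
[... 321 characters left out ...]
 16. ]
bushing 0.47 [320.6 251. ] [ 521.6 -211.9   16. ]
die_ring 0.76 [320.2 251. ] [ 521.2 -210.7   20. ]
parts_dish 0.76 [217.1 227.2] [572.5  14.4   0. ]
star_knob 0.78 [385.1 200.7] [ 636.9 -358.7    0. ]
star_knob 0.74 [321.6 249.9] [ 525.4 -215.6    0. ]
spanner 0.5 [214.6 275.1] [467.8  16.    0. ]
{'time_s': 1.3, 'qpos': array([66.2, 18.3, 89.6,  0. , 72. , -1.1]), 'qvel': array([-0. ,  0.1, -0.1, -0. , -0.1, -0.1]), 'effort': array([ -0. , -41.2, -23.2,   0.1,   0. ,  -0. ]), 'ee_pos': array([221.1, 530.8, 194. ]), 'ee_rot': array([180. ,  -0. , 157.4]), 'force': array([-0.4, -0.3, -0.2]), 'torque': array([0., 0., 0.]), 'gripper_force': 0.0, 'gripper_width': 91.39391106838443}
14.0
```

```bash
python3 - <<'E'
import cv2
a=cv2.imread("pics/scene0.png")[170:370,160:430]; b=cv2.imread("pics/top0.png")[120:320,190:430]
cv2.imwrite("pics/a.png",cv2.resize(a,(797,590),interpolation=3)); cv2.imwrite("pics/b.png",cv2.resize(b,(720,600),interpolation=3))
E
```

```text
(no output)
```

View pics/a.png

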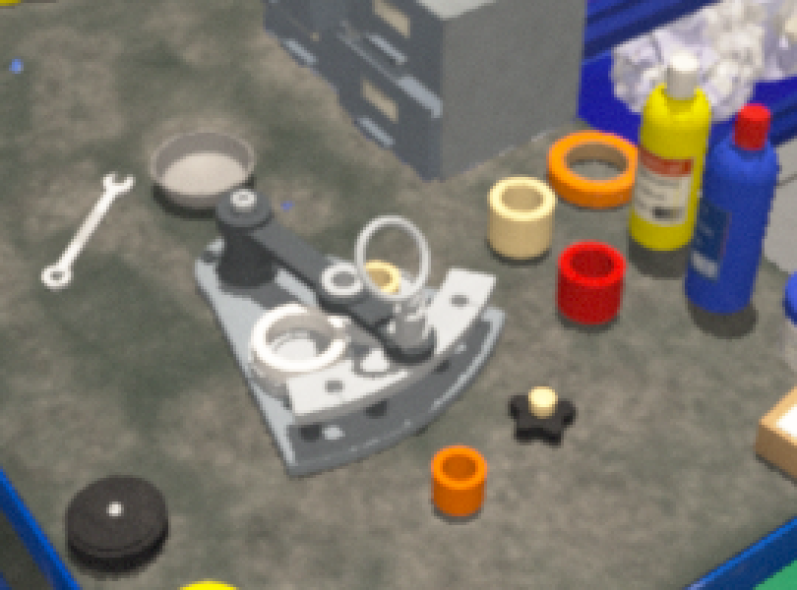

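View pics/b.png

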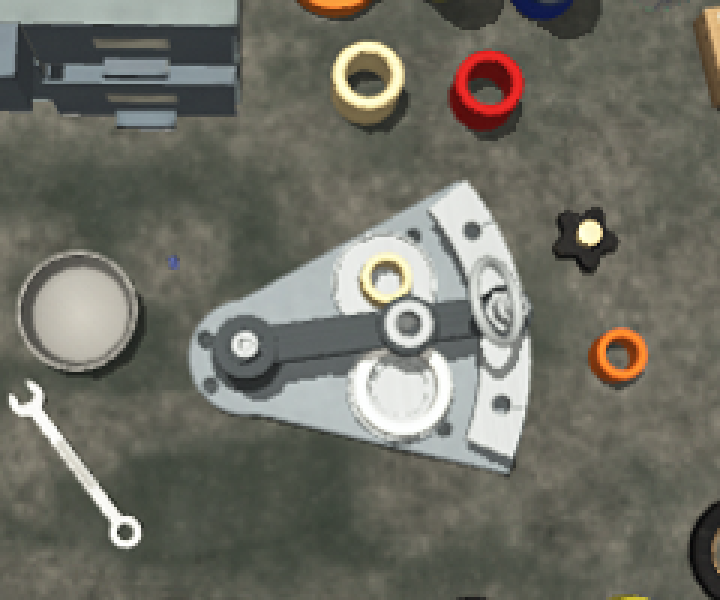

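The brass bushing candidates in crop b are: the small one in the far nest (387,277), a larger pale brass one (370,85), a red one (487,90) and an orange one (619,355). The one in the far nest is the smaller non-red one and sits in a nest, so the arm should go to the far hole (-20°). The crop shows the die ring in the near nest at (400,390) and the pull ring at about (497,300). Next I'll fit the jig pose.

```bash
cat >> h.py <<'E'
def jp(name):
    def pol(r,a,z): a=np.radians(a); return [-r*np.cos(a),r*np.sin(a),z]
    return np.array(dict(pivot=[0,0,55],guide=pol(112,0,51),near_nest=pol(112,20,16),far_nest=pol(112,-20,16),near_hole=pol(180,20,52),far_hole=pol(180,-20,52),pull_ring=[-163,0,126],bushing=pol(112,-20,16),die_ring=pol(112,20,20))[name])
def jw(q,X): c,s=np.cos(q[2]),np.sin(q[2]); return np.array([q[0]+c*X[0]-s*X[1],q[1]+s*X[0]+c*X[1],X[2]])
E
python3 - <<'E'
from h import *
from scipy.optimize import least_squares
np.set_printoptions(precision=1,suppress=True)
obs=[]
for n in ["scene","top"]:
    for k in ["pivot","guide","near_nest","far_nest","near_hole","far_hole","pull_ring","bushing","die_ring"]:
        p=viewer.grab_frame(n)
        for d in viewer.pinpoint(k,p)[:3]: obs.append((p,k,d["location"],n))
q0=np.array([548,-98,np.radians(97)])
obs=[o for o in obs if np.hypot(*(proj(o[0],jw(q0,jp(o[1])))-o[2]))<20]
f=lambda q:np.concatenate([(proj(o[0],jw(q,jp(o[1])))-o[2]) for o in obs])
s=least_squares(f,q0,loss='soft_l1',x_scale=[10,10,.1])
print(s.x[:2],np.degrees(s.x[2]))
for o,r in zip(obs,f(s.x).reshape(-1,2)): print(o[3],o[1],r)
for k in ["pull_ring","guide","far_hole","bushing"]: print(k,jw(s.x,jp(k)))
np.save("q.npy",s.x)
# wrist IK orientation
th=s.x[2]; J=R.from_euler('z',th)
c,sn=np.cos(np.radians(40)),np.sin(np.radians(40))
for dn in (30,40):
  a=np.radians(dn); zt=J.apply([np.cos(a),0,-np.sin(a)])
  for sg in (1,-1):
    yt=J.apply([0,sg,0]); T=np.column_stack([np.cross(yt,zt),yt,zt])
    w=jw(s.x,jp("pull_ring"))-zt*200
    for beta in (90,110):
      q1=np.degrees(np.arctan2(w[1],w[0]))
      M=(R.from_euler('z',q1,degrees=True)*R.from_euler('y',beta,degrees=True)).inv()*R.from_matrix(T)
      e=M.as_euler('ZYZ',degrees=True); print(dn,sg,beta,"q1 %.0f"%q1,e[0],e[1],e[2]-90, R.from_matrix(T).as_euler('xyz',degrees=True))
E
```

```text
[ 546.5 -105.5] 99.0115140971609
scene pivot [3.6 0.8]
scene guide [3.3 3.9]
scene near_nest [-1.3 -1. ]
scene far_nest [0.  0.2]
scene near_hole [0.9 0.3]
scene far_hole [-0.5  0. ]
scene pull_ring [-0.6 -1.8]
scene die_ring [ 5.  -3.5]
top guide [-1.4  0.5]
top near_nest [-1.8  0.2]
top far_nest [4.2 3.5]
top near_hole [1.3 2.2]
top far_hole [-4.1  1.6]
top pull_ring [-0.7 -0.8]
top die_ring [ 1.7 -2.5]
pull_ring [ 572.  -266.5  126. ]
guide [ 564.1 -216.1   51. ]
far_hole [ 633.8 -262.9   52. ]
bushing [ 600.8 -203.4   16. ]
30 1 90 q1 -36 50.69512079804745 127.87684168683988 -206.68468962649686 [180.  60. -81.]
30 1 110 q1 -36 41.937019639215556 113.94938414237122 -223.51763677729525 [180.  60. -81.]
30 -1 90 q1 -36 50.69512079804745 127.87684168683988 -26.684689626496905 [-180.  -60.   99.]
30 -1 110 q1 -36 41.93701963921557 113.9493841423712 -43.51763677729526 [-180.  -60.   99.]
40 1 90 q1 -35 40.58699728700196 122.17557367092665 -211.8643360409519 [180.  50. -81.]
40 1 110 q1 -35 35.01035716635017 106.29330508596823 -225.26915248058532 [180.  50. -81.]
40 -1 90 q1 -35 40.58699728700196 122.17557367092665 -31.864336040951954 [180. -50.  99.]
40 -1 110 q1 -35 35.01035716635016 106.29330508596823 -45.26915248058533 [180. -50.  99.]
```

```bash
cat >> h.py <<'E'
def ringpose(q,dn=40,back=0.,up=0.,lat=0.,swing=0.,gap=60.,tip=14.,lift=0.):
    """TCP pose with the +y finger in the ring; fingertip face 'back' mm before ring centre (negative: past)."""
    J=R.from_euler('z',q[2]+swing); a=np.radians(dn)
    zt=J.apply([np.cos(a),0,-np.sin(a)]); yt=J.apply([0,-1,0]); xt=np.cross(yt,zt)
    c=np.array([q[0],q[1],126+lift])+J.apply([-163,0,0])
    n=-xt if xt[2]<0 else xt
    pos=c-zt*(back+tip)-yt*(gap/2+6.75)+n*up+yt*lat
    return pos,R.from_matrix(np.column_stack([xt,yt,zt]))
def plan(target,start=None,vmax=40.,wmax=.12):
    if start is None:
        s=sensors.state(); start=(np.array(s["ee_pos"]),R.from_euler('xyz',s["ee_rot"],degrees=True))
    (p0,r0),(p1,r1)=start,target; rv=(r0.inv()*r1).as_rotvec()
    n=int(np.ceil(max(np.linalg.norm(p1-p0)/vmax,np.linalg.norm(rv)/wmax,1)))
    rows=[]; p,r=p0,r0
    for i in range(n):
        row=np.r_[np.round(r.inv().apply(p0+(p1-p0)*(i+1)/n-p)/10,2),np.round(rv/n,3)]; rows.append(row)
        p=p+r.apply(row[:3]*10); r=r*R.from_rotvec(row[3:])
    print(n,"rows"); 
    for i in range(0,n,5): print([float(v) for v in np.round(np.concatenate(rows[i:i+5]),3)])
    return p,r
E
python3 - <<'E'
from h import *
q=np.load("q.npy"); s=sensors.state(); r0=R.from_euler('xyz',s["ee_rot"],degrees=True)
pre=ringpose(q,back=90)
print(pre[0],pre[1].as_euler('xyz',degrees=True))
c=plan((np.array([400,200,330.]),r0))
c=plan((pre[0]+[0,0,60],pre[1]),c)
E
```

```text
[ 548.22225245 -350.90205442  192.84991141] [180.        -50.         99.0115141]
10 rows
[-2.92, -2.37, -1.36, 0.0, 0.0, 0.0, -2.93, -2.36, -1.36, 0.0, 0.0, 0.0, -2.92, -2.37, -1.36, 0.0, 0.0, 0.0, -2.92, -2.36, -1.36, 0.0, 0.0, 0.0, -2.93, -2.37, -1.36, 0.0, 0.0, 0.0]
[-2.92, -2.36, -1.36, 0.0, 0.0, 0.0, -2.92, -2.37, -1.36, 0.0, 0.0, 0.0, -2.93, -2.36, -1.36, 0.0, 0.0, 0.0, -2.92, -2.37, -1.36, 0.0, 0.0, 0.0, -2.92, -2.36, -1.37, 0.0, 0.0, 0.0]
15 rows
[-2.32, -3.01, 0.51, -0.03, 0.053, 0.063, -2.54, -2.87, 0.3, -0.03, 0.053, 0.063, -2.71, -2.71, 0.08, -0.03, 0.053, 0.063, -2.88, -2.53, -0.16, -0.03, 0.053, 0.063, -3.02, -2.34, -0.38, -0.03, 0.053, 0.063]
[-3.14, -2.13, -0.61, -0.03, 0.053, 0.063, -3.22, -1.9, -0.84, -0.03, 0.053, 0.063, -3.29, -1.68, -1.07, -0.03, 0.053, 0.063, -3.32, -1.43, -1.29, -0.03, 0.053, 0.063, -3.33, -1.18, -1.51, -0.03, 0.053, 0.063]
[-3.3, -0.92, -1.71, -0.03, 0.053, 0.063, -3.27, -0.65, -1.91, -0.03, 0.053, 0.063, -3.19, -0.4, -2.1, -0.03, 0.053, 0.063, -3.09, -0.13, -2.27, -0.03, 0.053, 0.063, -2.97, 0.13, -2.43, -0.03, 0.053, 0.063]
```

step_arm:
  plan: [-2.92,-2.37,-1.36,0,0,0,-2.92,-2.37,-1.36,0,0,0,-2.92,-2.37,-1.36,0,0,0,-2.92,-2.37,-1.36,0,0,0,-2.92,-2.37,-1.36,0,0,0]
  hand: 6

```text
time_s: 3.52
ee_pos: [310.7, 363.7, 262.6]
ee_rot: [180.0, 0.0, 157.4]
force: [0.6, 0.5, 0.8]
gripper_width: 61.3
gripper_force: 0.0
```

step_arm:
  plan: [-2.92,-2.37,-1.36,0,0,0,-2.92,-2.37,-1.36,0,0,0,-2.92,-2.37,-1.36,0,0,0,-2.92,-2.37,-1.36,0,0,0,-2.92,-2.37,-1.36,0,0,0]

```text
time_s: 3.93
ee_pos: [399.9, 198.0, 331.0]
ee_rot: [180.0, 0.0, 157.4]
force: [1.2, 0.9, -0.0]
gripper_width: 59.6
gripper_force: 0.0
```

step_arm:
  plan: [-2.32,-3.01,0.51,-0.03,0.053,0.063,-2.54,-2.87,0.3,-0.03,0.053,0.063,-2.71,-2.71,0.08,-0.03,0.053,0.063,-2.88,-2.53,-0.16,-0.03,0.053,0.063,-3.02,-2.34,-0.38,-0.03,0.053,0.063]

```text
time_s: 4.35
ee_pos: [449.2, 14.2, 304.7]
ee_rot: [173.6, -16.3, 139.9]
force: [1.7, 0.5, -0.2]
gripper_width: 59.8
gripper_force: 0.0
```

step_arm:
  plan: [-3.14,-2.13,-0.61,-0.03,0.053,0.063,-3.22,-1.9,-0.84,-0.03,0.053,0.063,-3.29,-1.68,-1.07,-0.03,0.053,0.063,-3.32,-1.43,-1.29,-0.03,0.053,0.063,-3.33,-1.18,-1.51,-0.03,0.053,0.063]

```text
time_s: 4.77
ee_pos: [498.7, -169.9, 278.3]
ee_rot: [172.6, -33.7, 122.2]
force: [1.7, -0.0, -0.3]
gripper_width: 60.3
gripper_force: 0.0
```

step_arm:
  plan: [-3.3,-0.92,-1.71,-0.03,0.053,0.063,-3.27,-0.65,-1.91,-0.03,0.053,0.063,-3.19,-0.4,-2.1,-0.03,0.053,0.063,-3.09,-0.13,-2.27,-0.03,0.053,0.063,-2.97,0.13,-2.43,-0.03,0.053,0.063]

```text
time_s: 5.18
ee_pos: [547.9, -353.2, 252.2]
ee_rot: [179.5, -50.4, 99.3]
force: [1.6, 0.1, 0.6]
gripper_width: 60.3
gripper_force: 0.0
```

```bash
python3 - <<'E'
from h import *
np.set_printoptions(precision=1,suppress=True)
q=np.load("q.npy"); X=jw(q,jp("pull_ring"))
rays=[]
for n in ["wrist","top","scene"]:
    for i in range(2):
        p=viewer.grab_frame(n)
        for d in viewer.pinpoint("pull_ring",p)[:2]: print(n,round(d["score"],2),np.array(d["location"]),"pred",proj(p,X)); 
        D=viewer.pinpoint("pull_ring",p)
        if D: rays.append(ray(p,D[0]["location"]))
    for k in ["guide","pivot","far_hole","near_hole"]:
        for d in viewer.pinpoint(k,p)[:1]: print("  ",k,round(d["score"],2),np.array(d["location"]),"pred",proj(p,jw(q,jp(k))))
    if n=="wrist":
        im=p["img"][:,:,::-1].copy()
        # predicted ring inner circle
        J=R.from_euler('z',q[2])
        for t in np.linspace(0,2*np.pi,40):
            v=J.apply(np.array([0,np.cos(t),0])*23+np.array([.643,0,.766])*23*np.sin(t))
            u=proj(p,X+v); cv2.circle(im,tuple(int(a) for a in u),1,(0,0,255),-1)
        cv2.imwrite("pics/w1.png",im)
A=sum(np.eye(3)-np.outer(v,v) for t,v in rays); b=sum((np.eye(3)-np.outer(v,v))@t for t,v in rays)
print("tri",np.linalg.solve(A,b),"pred",X)
E
```

```text
guide 0.92 [307.8 227.1] pred [309.9 226.8]
   pivot 0.86 [307.4 152.9] pred [305.9 155.5]
   near_hole 0.77 [255.5 268.4] pred [257.1 270.2]
top 0.77 [354.8 219.6] pred [354.2 220. ]
top 0.22 [317.2 211.8] pred [354.2 220. ]
top 0.59 [355.9 220. ] pred [354.2 220. ]
   guide 0.97 [325.1 230. ] pred [324.1 229.2]
   pivot 0.57 [270.5 237.6] pred [270.9 236.7]
   far_hole 0.97 [345.5 197.3] pred [346.  196.6]
   near_hole 0.69 [356.2 254.5] pred [356.2 254.4]
scene 0.8 [292.8 257.1] pred [293.2 257.2]
scene 0.81 [292.6 259.6] pred [293.2 257.2]
scene 0.43 [190.8 247.6] pred [293.2 257.2]
   guide 0.72 [286.8 272.8] pred [276.5 271.7]
   far_hole 0.91 [315.6 267.6] pred [315.6 270.7]
   near_hole 0.66 [273.8 301.4] pred [273.6 300. ]
tri [ 571.3 -268.2  125.3] pred [ 572.  -266.5  126. ]
```

View pics/w1.png

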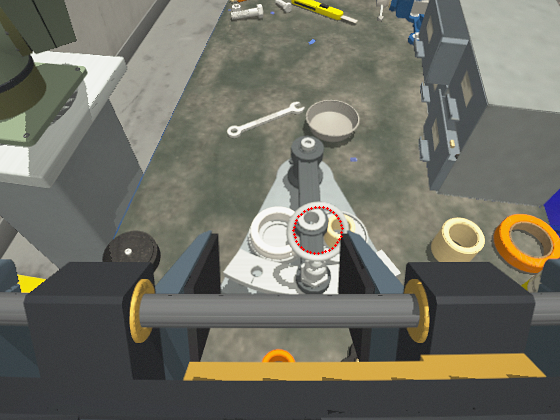

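The wrist view shows the ring around (316,230), inside the predicted circle and between the fingers. The right (+y) finger, at about (360,270), is the one to insert.

```bash
python3 - <<'E'
from h import *
q=np.load("q.npy")
c=plan(ringpose(q,back=25),vmax=18)
c=plan(ringpose(q,back=-18),c,vmax=9)
E
```

```text
7 rows
[-0.66, -0.0, 1.48, 0.0, -0.001, 0.001, -0.66, -0.0, 1.48, 0.0, -0.001, 0.001, -0.65, -0.0, 1.48, 0.0, -0.001, 0.001, -0.65, 0.0, 1.48, 0.0, -0.001, 0.001, -0.66, 0.0, 1.48, 0.0, -0.001, 0.001]
[-0.65, 0.0, 1.48, 0.0, -0.001, 0.001, -0.65, 0.01, 1.48, 0.0, -0.001, 0.001]
5 rows
[0.0, -0.0, 0.86, 0.0, 0.001, -0.0, 0.0, -0.0, 0.86, 0.0, 0.001, -0.0, 0.01, -0.01, 0.86, 0.0, 0.001, -0.0, -0.0, 0.0, 0.86, 0.0, 0.001, -0.0, -0.0, -0.0, 0.86, 0.0, 0.001, -0.0]
```

step_arm:
  plan: [-0.65,0,1.48,0,-0.001,0.001,-0.65,0,1.48,0,-0.001,0.001,-0.65,0,1.48,0,-0.001,0.001,-0.65,0,1.48,0,-0.001,0.001,-0.66,0,1.48,0,-0.001,0.001]

```text
time_s: 7.1
ee_pos: [542.4, -315.4, 179.7]
ee_rot: [179.7, -49.9, 99.2]
force: [-0.0, -0.1, 0.9]
gripper_width: 60.1
gripper_force: 0.0
```

step_arm:
  plan: [-0.65,0,1.48,0,-0.001,0.001,-0.66,0,1.48,0,-0.001,0.001,0,0,0,0,0,0,0,0,0,0,0,0]

```text
time_s: 7.43
ee_pos: [540.2, -301.4, 151.1]
ee_rot: [180.0, -49.9, 99.0]
force: [0.1, 0.3, 0.4]
gripper_width: 59.9
gripper_force: 0.0
```

```bash
python3 - <<'E'
from h import *
q=np.load("q.npy"); X=jw(q,jp("pull_ring")); J=R.from_euler('z',q[2])
s=sensors.state(); print(s["ee_pos"],s["ee_rot"],s["force"],ringpose(q,back=25)[0])
Rt=R.from_euler('xyz',s["ee_rot"],degrees=True)
ims=[]
for n in ["wrist","scene","top"]:
    p=viewer.grab_frame(n); im=p["img"][:,:,::-1].copy()
    print(n,[(round(d["score"],2),np.round(d["location"],1)) for d in viewer.pinpoint("pull_ring",p)[:1]],proj(p,X))
    u=proj(p,X); z=1.5 if n=="wrist" else 5; w,h=int(400/2/z),int(600/2/z); x,y=int(u[0]),int(u[1])
    c=im[max(0,y-h):y+h,max(0,x-w):x+w]; c=cv2.resize(c,(266,400),interpolation=3)
    ims.append(c)
cv2.imwrite("pics/c1.png",np.hstack(ims))
E
```

```text
[ 540.21732052 -301.35048886  151.14339076] [179.95684122 -49.92956998  98.95996119] [0.09718624 0.27215562 0.37486119] [ 540.42304555 -301.72376503  151.06871678]
wrist [] [333.78965945 226.09104737]
scene [(0.71, array([241.1, 247.5]))] [293.19307428 257.23567288]
top [(0.78, array([354.5, 220.2]))] [354.18106992 220.03480007]
```

View pics/c1.png

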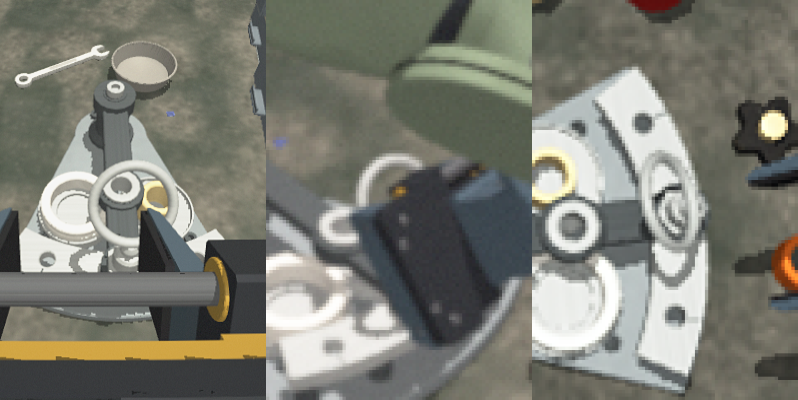

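```bash
python3 - <<'E'
from h import *
np.set_printoptions(precision=0,suppress=True)
q=np.load("q.npy"); X=jw(q,jp("pull_ring"))
s=sensors.state(); Rt=R.from_euler('xyz',s["ee_rot"],degrees=True)
out=[]
for n in ["wrist","top"]:
    p=viewer.grab_frame(n); im=p["img"][:,:,::-1].copy(); k=2 if n=="wrist" else 4
    im=cv2.resize(im,None,fx=k,fy=k,interpolation=3)
    for x in (-16,16):
        for y in (30,43.5,-30,-43.5):
            for z in (14,-20):
                u=proj(p,s["ee_pos"]+Rt.apply([x,y,z])); cv2.circle(im,(int(k*u[0]+k/2),int(k*u[1]+k/2)),3,(0,0,255) if z>0 else (0,255,0),-1)
    u=proj(p,X)*k; x,y=int(u[0]),int(u[1])
    out.append(im[max(0,y-250):y+250,max(0,x-200):x+200][:480])
    print(n,u)
cv2.imwrite("pics/c2.png",np.hstack([cv2.resize(o,(400,480)) for o in out]))
E
```

```text
wrist [666. 451.]
top [1417.  880.]
```

View pics/c2.png

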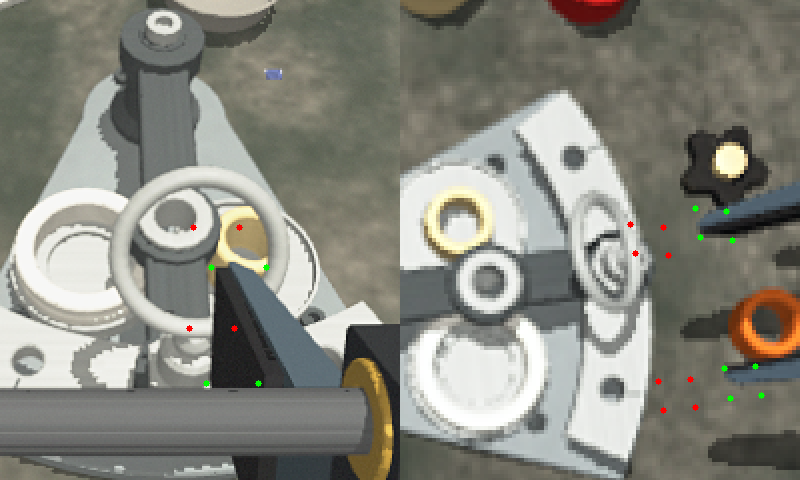

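The pictures put the real fingertips near tool z≈-20 rather than +14, since the tip edges land on my green marks in both views. Lateral position and height agree with the model. I'll push in stepwise and check.

step_arm:
  plan: [0,0,0.86,0,0,0,0,0,0.86,0,0,0,0,0,0.86,0,0,0,0,0,0,0,0,0]

```text
time_s: 8.17
ee_pos: [536.6, -280.2, 133.4]
ee_rot: [-179.9, -50.0, 98.9]
force: [0.2, 0.2, 0.6]
gripper_width: 60.4
gripper_force: 0.0
```

```bash
cat >> h.py <<'E'
def look(fn,tipz=(14,-20),gap=60,names=("wrist","top")):
    q=np.load("q.npy"); X=jw(q,jp("pull_ring"))
    s=sensors.state(); Rt=R.from_euler('xyz',s["ee_rot"],degrees=True)
    print(np.round(s["ee_pos"],1),np.round(s["force"],1),round(s["time_s"],2))
    out=[]
    for n in names:
        p=viewer.grab_frame(n); im=p["img"][:,:,::-1].copy(); k=2 if n=="wrist" else 5
        im=cv2.resize(im,None,fx=k,fy=k,interpolation=3)
        for x in (-16,16):
            for y in (gap/2,gap/2+13.5):
                for z,c in zip(tipz,((0,0,255),(0,255,0))):
                    u=proj(p,s["ee_pos"]+Rt.apply([x,y,z])); cv2.circle(im,(int(k*u[0]+k/2),int(k*u[1]+k/2)),2,c,-1)
        u=proj(p,X)*k; x,y=int(u[0]),int(u[1])
        out.append(cv2.resize(im[max(0,y-240):y+240,max(0,x-200):x+200],(400,480)))
    cv2.imwrite(fn,np.hstack(out))
E
python3 -c "
from h import *
look('pics/c3.png')"
```

```text
[ 536.6 -280.2  133.4] [0.2 0.2 0.6] 8.17
```

View pics/c3.png

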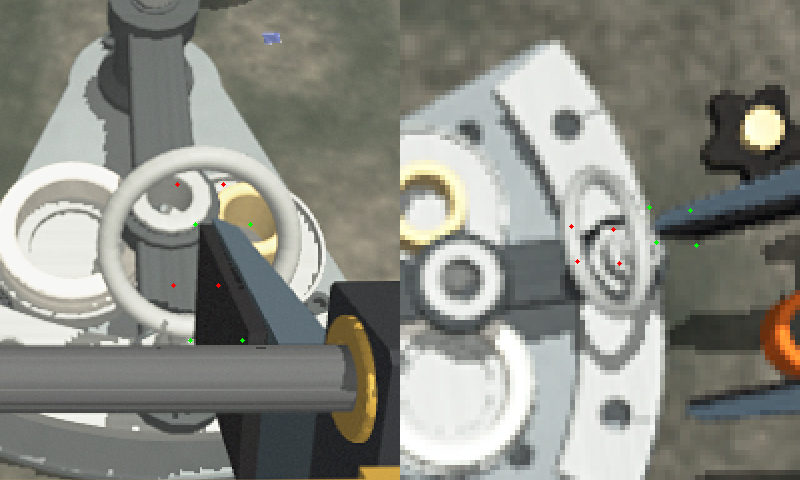

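step_arm:
  plan: [0,0,0.8,0,0,0,0,0,0.8,0,0,0,0,0,0.8,0,0,0,0,0,0,0,0,0]

```text
time_s: 8.6
ee_pos: [533.8, -262.5, 118.1]
ee_rot: [-179.9, -50.0, 98.9]
force: [0.4, -0.4, 0.5]
gripper_width: 60.0
gripper_force: 0.0
```

step_arm:
  plan: [0,0,0.8,0,0,0,0,0,0.8,0,0,0,0,0,0.4,0,0,0,0,0,0,0,0,0]

```text
time_s: 8.93
ee_pos: [531.7, -247.9, 105.6]
ee_rot: [180.0, -49.9, 98.9]
force: [0.3, -0.5, 0.3]
gripper_width: 60.1
gripper_force: 0.0
```

```bash
python3 -c "
from h import *
look('pics/c4.png')"
```

```text
[ 531.7 -247.9  105.6] [ 0.3 -0.5  0.3] 8.93
```

View pics/c4.png

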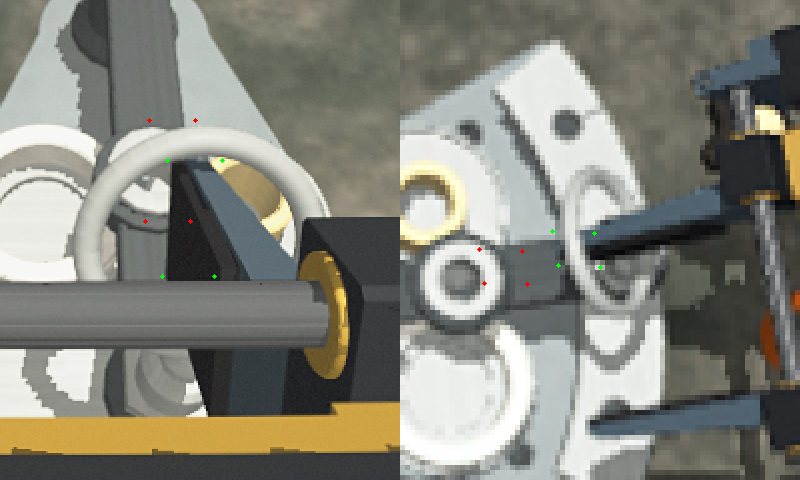

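step_arm:
  plan: [0,0,0.5,0,0,0,0,0,0.4,0,0,0,0.2,0,0,0,0,0,0.2,0,0,0,0,0,0,0,0,0,0,0]

```text
time_s: 9.45
ee_pos: [530.6, -239.8, 103.3]
ee_rot: [179.9, -49.8, 99.0]
force: [-0.8, -0.9, -1.5]
gripper_width: 59.9
gripper_force: 0.7
```

step_arm:
  plan: [0.1,0,0,0,0,0,0.1,0,0,0,0,0,0,0,0,0,0,0]

```text
time_s: 9.7
ee_pos: [530.5, -239.4, 103.9]
ee_rot: [180.0, -49.7, 98.9]
force: [-0.2, -2.7, -6.1]
gripper_width: 60.1
gripper_force: 3.2
```

step_arm:
  plan: [0.15,0,-0.13,0,0,0,0.15,0,-0.13,0,0,0,0,0,0,0,0,0]

```text
time_s: 9.95
ee_pos: [530.6, -239.2, 108.7]
ee_rot: [179.9, -49.7, 99.0]
force: [0.2, -4.7, -7.2]
gripper_width: 59.6
gripper_force: 3.8
```

step_arm:
  plan: [0.15,0,-0.13,0,0,0,0.15,0,-0.13,0,0,0,0,0,0,0,0,0]

```text
time_s: 10.2
ee_pos: [530.5, -239.1, 112.7]
ee_rot: [179.9, -49.8, 99.0]
force: [0.5, -5.4, -7.4]
gripper_width: 59.8
gripper_force: 4.4
```

step_arm:
  plan: [0.15,0,-0.13,0,0,0,0,0,0,0,0,0]

```text
time_s: 10.37
ee_pos: [530.5, -239.1, 114.6]
ee_rot: [179.9, -49.8, 98.9]
force: [0.6, -4.8, -7.4]
gripper_width: 59.5
gripper_force: 4.5
```

step_arm:
  plan: [0.13,0,-0.1,0,0,0,0,0,0,0,0,0]

```text
time_s: 10.53
ee_pos: [530.5, -239.1, 115.9]
ee_rot: [179.9, -49.7, 98.9]
force: [0.3, -5.6, -8.1]
gripper_width: 60.4
gripper_force: 4.7
```

```bash
python3 - <<'E'
from h import *
np.set_printoptions(precision=1,suppress=True)
q=np.load("q.npy"); s=sensors.state(); print(s["ee_pos"],s["force"])
p0,r0=np.array(s["ee_pos"]),R.from_euler('xyz',s["ee_rot"],degrees=True)
piv=np.array([q[0],q[1],0])
for deg in (-1,-2):
    Rz=R.from_euler('z',deg,degrees=True); p1=piv+Rz.apply(p0-piv); r1=Rz*r0
    print(deg,np.round(np.r_[r0.inv().apply(p1-p0)/10,(r0.inv()*r1).as_rotvec()],4))
print("final TCP for -20deg",piv+R.from_euler('z',-20,degrees=True).apply(p0-piv))
for n in ("top","scene"):
    p=viewer.grab_frame(n)
    for d in viewer.pinpoint("pull_ring",p)[:1]: print(n,round(d["score"],2),np.array(d["location"]),[proj(p,jw(q,jp("pull_ring"))+[0,0,z]) for z in (0,10,15)])
E
```

```text
[ 530.5 -239.1  115.9] [ 0.3 -5.6 -8.1]
-1 [ 0.  -0.2  0.  -0.  -0.   0. ]
-2 [ 0.1 -0.5  0.1 -0.  -0.   0. ]
final TCP for -20deg [ 485.8 -225.6  115.9]
top 0.6 [355.9 220.4] [array([354.2, 220. ]), array([355.1, 219.2]), array([355.5, 218.8])]
scene 0.35 [190.9 244.9] [array([293.2, 257.2]), array([293.2, 253.5]), array([293.2, 251.7])]
```

```bash
python3 - <<'E'
from h import *
q=np.load("q.npy"); s=sensors.state(); 
p0,r0=np.array(s["ee_pos"]),R.from_euler('xyz',s["ee_rot"],degrees=True)
piv=np.array([q[0],q[1],p0[2]])
for deg in (1,2,20):
    Rz=R.from_euler('z',deg,degrees=True); p1=piv+Rz.apply(p0-piv); r1=Rz*r0
    print(deg,[float(v) for v in np.round(np.r_[r0.inv().apply(p1-p0)/10,(r0.inv()*r1).as_rotvec()],4)],np.round(p1,1))
E
```

```text
1 [-0.0399, 0.2266, -0.0469, 0.0133, 0.0, -0.0113] [ 532.8 -239.3  115.8]
2 [-0.0773, 0.4543, -0.0908, 0.0266, 0.0, -0.0226] [ 535.2 -239.6  115.8]
20 [-0.3028, 4.6504, -0.3521, 0.2664, 0.0003, -0.2255] [ 577.2 -236.5  115.8]
```

step_arm:
  plan: [0.06,0,-0.05,0,0,0,-0.04,0.227,-0.047,0.0133,0,-0.0113,-0.04,0.227,-0.047,0.0133,0,-0.0113,0,0,0,0,0,0]

```text
time_s: 11.07
ee_pos: [535.8, -239.5, 116.4]
ee_rot: [179.9, -49.7, 101.0]
force: [1.2, -5.7, -8.6]
gripper_width: 60.1
gripper_force: 4.8
```

step_arm:
  plan: [-0.04,0.227,-0.047,0.0133,0,-0.0113,-0.04,0.227,-0.047,0.0133,0,-0.0113,0,0,0,0,0,0]

```text
time_s: 11.32
ee_pos: [540.6, -239.7, 116.3]
ee_rot: [179.9, -49.7, 103.0]
force: [2.1, -5.5, -8.6]
gripper_width: 60.1
gripper_force: 4.8
```

step_arm:
  plan: [-0.04,0.227,-0.047,0.0133,0,-0.0113,-0.04,0.227,-0.047,0.0133,0,-0.0113,0,0,0,0,0,0]

```text
time_s: 11.57
ee_pos: [545.3, -239.8, 116.2]
ee_rot: [179.9, -49.7, 105.0]
force: [1.0, -5.3, -8.5]
gripper_width: 60.1
gripper_force: 4.8
```

```bash
cat > m.py <<'E'
from h import *
from scipy.optimize import minimize_scalar
q=np.load("q.npy"); s=sensors.state(); print(np.round(s["ee_pos"],1),np.round(s["force"],1),np.round(s["ee_rot"],1))
for n in ("top","scene","wrist"):
    p=viewer.grab_frame(n)
    for k in ("guide","pull_ring"):
        for d in viewer.pinpoint(k,p)[:1]:
            X=jp(k)
            f=lambda a: np.hypot(*(proj(p,jw(q+[0,0,np.radians(a)],X+[0,0,12*(k=="pull_ring")]))-d["location"]))
            r=minimize_scalar(f,bounds=(-10,30),method='bounded'); print(n,k,round(d["score"],2),np.round(d["location"],1),"swing deg %.1f res %.1f px"%(r.x,r.fun))
E
python3 m.py
```

```text
[ 545.3 -239.8  116.2] [ 1.  -5.3 -8.5] [179.9 -49.7 105. ]
top guide 0.72 [324.1 223.8] swing deg 5.6 res 1.1 px
top pull_ring 0.74 [352.7 210.6] swing deg 5.9 res 0.6 px
scene pull_ring 0.52 [299.3 249.4] swing deg 5.8 res 0.8 px
wrist guide 0.71 [324.9 269.3] swing deg 5.1 res 1.0 px
```

step_arm:
  plan: [-0.077,0.454,-0.091,0.0266,0,-0.0226,-0.077,0.454,-0.091,0.0266,0,-0.0226,-0.077,0.454,-0.091,0.0266,0,-0.0226,0,0,0,0,0,0]

```text
time_s: 12.35
ee_pos: [560.4, -238.7, 116.0]
ee_rot: [179.7, -49.7, 111.2]
force: [3.5, -5.4, -7.3]
gripper_width: 60.0
gripper_force: 4.9
```

step_arm:
  plan: [-0.077,0.454,-0.091,0.0266,0,-0.0226,-0.077,0.454,-0.091,0.0266,0,-0.0226,-0.04,0.227,-0.047,0.0133,0,-0.0113,0,0,0,0,0,0]

```text
time_s: 12.68
ee_pos: [571.7, -237.1, 116.0]
ee_rot: [179.8, -49.7, 116.1]
force: [3.3, -4.7, -7.5]
gripper_width: 60.1
gripper_force: 4.9
```

```bash
python3 m.py
```

```text
[ 571.7 -237.1  116. ] [ 3.3 -4.7 -7.5] [179.8 -49.7 116.1]
top guide 0.86 [321.7 214.3] swing deg 15.8 res 2.1 px
top pull_ring 0.67 [346.9 193.2] swing deg 18.3 res 0.7 px
scene guide 0.85 [285.8 261.1] swing deg 19.5 res 1.4 px
scene pull_ring 0.61 [309.8 242.1] swing deg 17.1 res 3.0 px
wrist guide 0.87 [323.7 267.5] swing deg 15.8 res 0.7 px
wrist pull_ring 0.5 [326.4 268.9] swing deg 12.0 res 20.8 px
```

step_arm:
  plan: [-0.2,0,0.17,0,0,0,-0.2,0,0.17,0,0,0,-0.2,0,0.17,0,0,0,0,0,0,0,0,0]

```text
time_s: 13.47
ee_pos: [569.9, -236.0, 110.7]
ee_rot: [179.7, -50.1, 116.2]
force: [0.6, -1.2, -1.1]
gripper_width: 59.7
gripper_force: 0.4
```

step_arm:
  plan: [-0.04,0.227,-0.047,0.0133,0,-0.0113,0,0,0,0,0,0]

```text
time_s: 13.63
ee_pos: [572.8, -236.0, 110.3]
ee_rot: [179.7, -49.9, 117.2]
force: [-0.0, -0.6, -0.9]
gripper_width: 60.0
gripper_force: 0.4
```

step_arm:
  plan: [-0.04,0.227,-0.047,0.0133,0,-0.0113,0,0,0,0,0,0]

```text
time_s: 13.8
ee_pos: [575.2, -235.9, 109.7]
ee_rot: [179.8, -49.8, 118.2]
force: [-1.2, -1.5, 0.6]
gripper_width: 59.9
gripper_force: 0.9
```

```bash
python3 m.py
```

```text
[ 575.2 -235.9  109.7] [-1.2 -1.5  0.6] [179.8 -49.8 118.2]
top guide 0.66 [317.5 213.8] swing deg 18.3 res 1.4 px
top pull_ring 0.7 [347.6 197.7] swing deg 15.4 res 0.7 px
scene guide 0.93 [284.1 260.4] swing deg 18.8 res 3.2 px
scene pull_ring 0.4 [307.7 240.7] swing deg 16.9 res 0.5 px
wrist guide 0.62 [320.4 263.7] swing deg 16.0 res 1.5 px
```

step_arm:
  plan: [-0.04,0.227,-0.047,0.0133,0,-0.0113,0,0,0,0,0,0]

```text
time_s: 14.42
ee_pos: [576.9, -236.2, 109.2]
ee_rot: [179.9, -49.8, 119.1]
force: [-2.4, -3.9, -0.2]
gripper_width: 59.5
gripper_force: 1.8
```

step_arm:
  plan: [-0.04,0.227,-0.047,0.0133,0,-0.0113,0,0,0,0,0,0]

```text
time_s: 14.58
ee_pos: [580.5, -235.4, 107.6]
ee_rot: [179.8, -49.6, 120.0]
force: [1.3, -2.6, -7.9]
gripper_width: 59.8
gripper_force: 3.2
```

step_arm:
  plan: [-0.04,0.227,-0.047,0.0133,0,-0.0113,0,0,0,0,0,0]

```text
time_s: 14.75
ee_pos: [582.8, -234.6, 107.7]
ee_rot: [179.8, -49.7, 121.1]
force: [1.7, -2.4, -6.4]
gripper_width: 59.9
gripper_force: 3.7
```

```bash
python3 m.py
```

```text
[ 582.8 -234.6  107.7] [ 1.7 -2.4 -6.4] [179.8 -49.7 121.1]
top guide 0.81 [317. 211.] swing deg 21.2 res 0.5 px
top pull_ring 0.66 [345.6 189.4] swing deg 21.0 res 1.4 px
scene guide 0.9 [286.3 260. ] swing deg 21.4 res 1.7 px
scene pull_ring 0.68 [272.2 299.8] swing deg -10.0 res 42.1 px
wrist guide 0.6 [321.6 265.1] swing deg 19.6 res 1.0 px
```

The pin has dropped into the far hole: the spring load is hanging on the finger. I'll lower to let it home.

step_arm:
  plan: [-0.2,0,0.17,0,0,0,-0.2,0,0.17,0,0,0,0,0,0,0,0,0]

```text
time_s: 15.45
ee_pos: [581.8, -234.7, 103.7]
ee_rot: [179.8, -49.8, 121.1]
force: [4.1, -4.6, -5.8]
gripper_width: 60.1
gripper_force: 4.0
```

step_arm:
  plan: [-0.2,0,0.1,0,0,0,0,0,0,0,0,0]

```text
time_s: 15.62
ee_pos: [581.8, -234.9, 102.0]
ee_rot: [179.8, -49.9, 121.1]
force: [3.4, -3.8, -6.0]
gripper_width: 60.1
gripper_force: 3.3
```

```bash
python3 m.py; python3 -c "
from h import *
np.save('q1.npy',np.load('q.npy')); import h
look('pics/c5.png')"
```

```text
[ 581.8 -234.9  102. ] [ 3.4 -3.8 -6. ] [179.8 -49.9 121.1]
top guide 0.6 [319.  210.4] swing deg 20.7 res 1.6 px
top pull_ring 0.68 [344.  189.7] swing deg 21.4 res 0.1 px
scene guide 0.77 [285.3 260.9] swing deg 19.3 res 1.9 px
wrist guide 0.93 [321.5 260.7] swing deg 19.1 res 0.9 px
wrist pull_ring 0.72 [322.4 258.9] swing deg 15.6 res 17.8 px
[ 582.  -235.   102.2] [ 1.4 -1.5 -5.1] 16.07
```

View pics/c5.png

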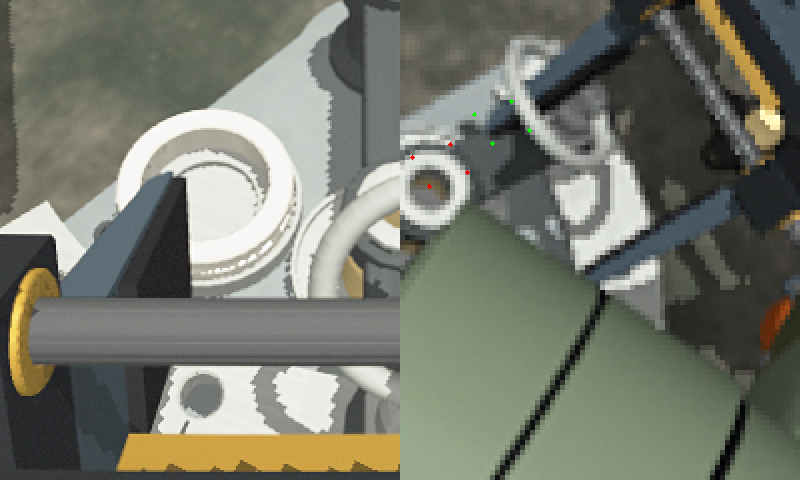

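Force still shows the ring hanging on the finger. The finger overshot by about 2°, so I'll back off and lower further.

step_arm:
  plan: [0.04,-0.227,0.047,-0.0133,0,0.0113,0.04,-0.227,0.047,-0.0133,0,0.0113,0,0,0,0,0,0]

```text
time_s: 16.42
ee_pos: [576.6, -236.4, 102.7]
ee_rot: [179.8, -49.9, 119.0]
force: [1.9, -1.4, -4.7]
gripper_width: 60.1
gripper_force: 2.2
```

step_arm:
  plan: [-0.2,0,0,0,0,0,0,0,0,0,0,0]

```text
time_s: 16.58
ee_pos: [577.4, -236.9, 101.9]
ee_rot: [179.7, -50.0, 119.2]
force: [0.0, 0.5, 0.3]
gripper_width: 60.0
gripper_force: 0.0
```

step_arm:
  plan: [-0.2,0,0,0,0,0,0,0,0,0,0,0]

```text
time_s: 16.75
ee_pos: [578.5, -238.3, 99.6]
ee_rot: [179.8, -49.9, 119.1]
force: [0.2, 0.7, 0.2]
gripper_width: 59.8
gripper_force: 0.0
```

step_arm:
  plan: [0.1,0,-0.6,0,0,0,0,0,-0.8,0,0,0,0,0,-0.8,0,0,0,0,0,0,0,0,0]

```text
time_s: 17.08
ee_pos: [587.2, -253.7, 115.1]
ee_rot: [179.7, -49.7, 119.2]
force: [0.8, 0.4, -0.5]
gripper_width: 60.1
gripper_force: 0.0
```

step_arm:
  plan: [0,0,-1.2,0,0,0,0,0,-1.5,0,0,0,0,0,-1.5,0,0,0,0,0,0,0,0,0]

```text
time_s: 17.42
ee_pos: [602.7, -282.3, 142.3]
ee_rot: [179.6, -49.6, 119.2]
force: [-0.7, -0.6, -0.1]
gripper_width: 60.1
gripper_force: 0.0
```

step_arm:
  plan: [0,0,-2.5,0,0,0,0,0,-2.5,0,0,0,1.5,-1.5,-2,0,0,0,2,-2,0,0,0,0,0,0,0,0,0,0]

```text
time_s: 17.83
ee_pos: [583.2, -325.6, 215.7]
ee_rot: [179.8, -49.9, 119.0]
force: [-0.5, -0.6, 0.8]
gripper_width: 60.1
gripper_force: 0.0
```

```bash
python3 m.py; python3 - <<'E'
from h import *
np.set_printoptions(precision=1,suppress=True)
q=np.load("q.npy"); o=[]
q20=q+[0,0,np.radians(20)]
for n in ("top","scene"):
    p=viewer.grab_frame(n); im=cv2.resize(p["img"][:,:,::-1],None,fx=4,fy=4,interpolation=3)
    for k in ("pull_ring","bushing","die_ring"):
        for d in viewer.pinpoint(k,p)[:2]: print(n,k,round(d["score"],2),np.array(d["location"]))
    for l in (0,5,10): print("pred ring lift",l,proj(p,jw(q20,jp("pull_ring")+[0,0,l])))
    u=4*proj(p,jw(q20,[-130,0,70])); x,y=map(int,u); o.append(im[y-240:y+240,x-200:x+200])
cv2.imwrite("pics/f.png",np.hstack(o))
E
```

```text
[ 583.2 -325.6  215.7] [-0.5 -0.6  0.8] [179.8 -49.9 119. ]
top guide 0.73 [314.5 209.9] swing deg 23.7 res 2.0 px
scene guide 0.82 [286.  261.2] swing deg 19.6 res 1.2 px
scene pull_ring 0.74 [308.6 241.8] swing deg 16.7 res 1.9 px
wrist guide 0.85 [340.2 235.9] swing deg 17.8 res 0.3 px
top pull_ring 0.64 [217.9 226.6]
top pull_ring 0.49 [346.7 194.2]
top bushing 0.92 [353.8 151.8]
top bushing 0.7 [313.1 151.9]
top die_ring 0.83 [321.5 247.9]
top die_ring 0.41 [322.9 249.5]
pred ring lift 0 [344.2 192.8]
pred ring lift 5 [344.6 192.2]
pred ring lift 10 [345.  191.6]
scene pull_ring 0.71 [308.8 242.1]
scene bushing 0.65 [330.9 248.8]
scene bushing 0.6 [356.7 274.7]
scene die_ring 0.57 [257.5 288.6]
scene die_ring 0.3 [275.3 303.2]
pred ring lift 0 [309.  242.3]
pred ring lift 5 [309.1 240.5]
pred ring lift 10 [309.1 238.7]
```

View pics/f.png

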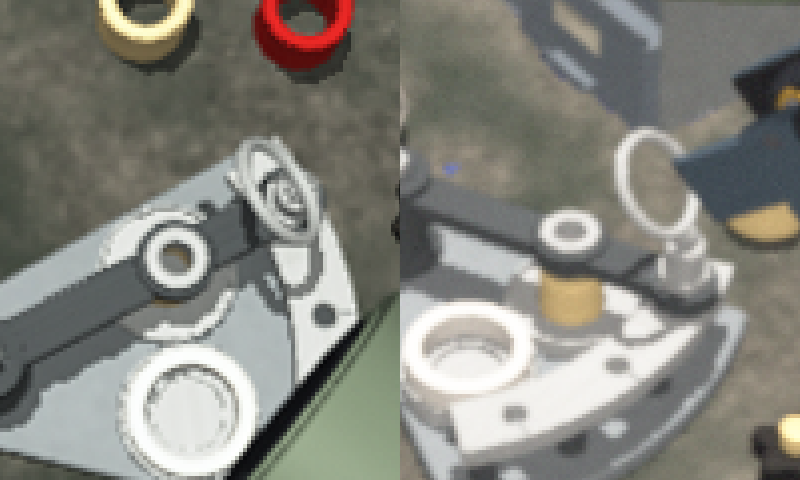

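The picture shows the guide sleeve standing over the brass bushing, with both outer holes' neighbours clear. The ring at scene (308.8,242.1) matches the 20°, pin-home prediction of (309.0,242.3). The finger is out and the force is zero, so I'm handing in.

```bash
python3 -c "
from h import *
print(env.job_done())"
```

```text
the job is handed in; nothing more can be done
None
```

I lifted the pin by the ring, swung the arm to the far hole over the brass bushing, let the pin drop home and took the finger out; the job is handed in, but the hand-in returned no verdict.

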